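# Index the ointment filling turntable

## Task

Turn the filling turntable by pushing gently on its spokes with a fingertip until the one open pot stands centred under the filling nozzle, and leave it at rest there. Do not grasp, touch or lift the pots: they ride round in their nests. Leave the other things on the table where they are.

Things in the scene. Friction and masses are not known exactly. Their poses are not given: they have to be found in the camera images.
- stand: fixed white filling stand. Origin on the table top under the turntable's axis, z up; its x axis points from the axis to the 20 mm column 155 mm out, which carries a steel hopper (78 mm across, up to 262 mm high). A 14 mm pipe at 160 mm height runs from the column back over the turntable to the nozzle. Foot 10 mm high: 65 mm radius, and a 60 mm wide bar to the column
- wheel: turntable on the stand; origin on its vertical axis at table height. Four round steel spokes, 12 mm thick, 60 mm above the table (centre line), run along its +x, +y, -x, -y to black 18 mm balls 126 mm from the axis; between 78 and 116 mm out they are free to be pushed sideways. Turns either way, 12 rad at most, with light drag (about 1.5 N at 100 mm), and stays where it is left
- plate (a point): centre of the turntable's aluminium plate, on the axis, at its top face (40 mm above the table); the plate turns with the spokes, has 76 mm radius and lies below the spokes. Its four nests (ring lips 3 mm high) lie 50 mm from the axis, midway between the spokes
- nozzle_tip (a point): tip of the brass filling nozzle, 50 mm from the axis along the stand's x axis, 92 mm above the table, pointing down. The open pot must come to stand centred under it
- open_pot: the open ointment pot: white, no cap, 34 mm across, 28 mm high, mouth 26 mm wide; origin at the centre of its underside. Stands loose in one of the four nests (nest lip 1 mm clear of it)
- capped_pot_a: ointment pot closed with a blue cap: white, 34 mm across, 30 mm high with its 35 mm cap; origin at the centre of its underside. Stands loose in a nest of the turntable; leave it alone
- capped_pot_b: ointment pot closed with a blue cap: white, 34 mm across, 30 mm high with its 35 mm cap; origin at the centre of its underside. Stands loose in a nest of the turntable; leave it alone
- capped_pot_c: ointment pot closed with a blue cap: white, 34 mm across, 30 mm high with its 35 mm cap; origin at the centre of its underside. Stands loose in a nest of the turntable; leave it alone
- loose_cap: bystander: the open pot's blue cap, 35 mm across, 12 mm high, lying on the table; origin at the centre of its underside
- dropper: bystander: brown dropper bottle, 34 mm across, 102 mm high; origin at the centre of its underside
- weight: bystander: brass 100 g balance weight with a knob, 28 mm across, 38 mm high; origin at the centre of its underside
There are look-alikes about, which are no part of the job. What is shaped like the open_pot but green is not meant.

How it is judged:
By the outcome, as a careful person would: the job done as asked, in the order asked, and still so for the second after the job is handed in, with the robot touching nothing.
It also fails if it takes over 64 s, if anything falls off the work surface, if the arm or the gripper's body presses on something with over 40 N, if the wrist force passes 120 N, or if a joint passes its speed limit or range.

## Robot

A 7-joint arm with a two-finger parallel gripper is mounted at the origin on a cart in front of the work surface, level with it; the furniture and walls round the work are solid. World frame = base frame: x ahead of the robot, y to its left, z up, the work surface at z = 0. Lengths are in mm, angles in rad, forces in N, time in s.
With the tool pointing down it reaches from about 400 to 875 mm from the base axis. Payload 4.4 kg.
Tool frame: the origin (TCP) lies on the centre line of the jaws, within the pads' length; the fingertips stand 11 mm ahead of it and the grasp point (between the pads) lies 8 mm behind it (ctrl.tips_ahead is the distance from the TCP to the fingertips, in mm); z points along the fingers, y is the line along which they close (so a half turn about z gives the same grasp; the last joint's range is limited). The gripper opens to 85 mm and grips with 20 to 120 N. Pads are 22 mm wide; open, the fingers measure 114 mm over their backs; the gripper's body (76 mm by 85 mm) begins 54 mm behind the grasp point. The pads swing forward as they close: fully open they stand 13 mm farther back than shut.
Start: joints at [1.092, 0.628, 0.038, 1.517, -0.027, 0.996, -0.02], TCP at [260.792, -595.403, 242.313] pointing down, gripper open.
Joint ranges: [-3.06, 3.06], [-0.37, 2.12], [-1.25, 1.32], [0.18, 2.47], [-1.1, 4.24], [0.23, 1.98], [-2.94, 2.94]. Speed limits (rad/s): [2.57, 2.57, 3.14, 3.14, 3.14, 3.14, 3.14].

## Interface

Orientations are given as [roll, pitch, yaw] about the fixed x, y, z axes, in that order (R = Rz(yaw) Ry(pitch) Rx(roll)).
In Python, from cell import ctrl, eyes, job gives the robot as it stands. The module is installed in compiled form; this text tells all that it offers.
- The arm moves only by the tool carry_out, never from a script. Its argument "moves" is a list of rows, each an object of numbers: "tx", "ty", "tz": the shift along the tool's x, y, z as a fraction of full scale; "twist": the turn about the tool's z as a fraction of full scale; "fingers": the opening, from 0 (shut) to 1 (fully open). In form: [{"tx": .., "ty": .., "tz": .., "twist": .., "fingers": ..}, ...]. A call has 1 to 12 rows; each row shifts and turns the commanded pose from where the row before left it, along the tool's axes as they then stand; what a row does not reach is not made up. Full scale, the value 1, is 0.3 m for a shift and pi rad for a turn. A row lasts 1/8 s, in which the tool goes at most 62.5 mm and 10.7 degrees, less where a joint would pass 70% of its speed; a pose out of reach is approached as far as the arm can. A call with a number of a shift or a turn outside -1 to 1 is refused whole. A call with a gripper value outside its range is refused whole. The fingers move at their own pace and stop on an object; the grip force is fixed at half the most. Time passes only in rows, so rows that do not move let the fingers close. It gives the time, the measured TCP pose, the force, the opening and the grip force at its end, in the units of the state.
- ctrl.read_state(): the state, without advancing time (a new reading comes with each control period).
- eyes.get_image(name): name is "scene" or "top" or "wrist"; returns a dict with "color" (384x512x3 uint8, blue, green, red), "fovy" (degrees; the focal length in pixels is half the picture's height over the tangent of half this angle, whatever the lens; pixels are square), "cx", "cy" (the principal point, pixels), "world_from_camera" (4x4, takes a point from camera to world coordinates). Camera axes: x right, y up, looking along -z (the intrinsics and any distortion apply to the point x, -y, -z); pixel columns grow to the right and rows downward; lengths in mm; the calibration is good to about 2 mm. The wrist camera is an equidistant fisheye: a pixel r from the principal point sees the ray r / f radians off the axis. A picture is of the moment at which its call begins. There is no depth.
- job.finish_job(): hands the job in; it is judged then, once.
The state is a dict: "clock": time; "qpos": joint angles; "qd": joint speeds; "tau": joint torques, N m; "eef_pos": TCP position; "tool_rot": TCP orientation; "force": force on the tool from outside, world axes, zero at the start; "torque": the same for the moment, N m; "width": finger opening in mm; "gripper_force": force on a finger pad.
Only numpy, scipy, OpenCV 4.12 (cv2) and the standard library are available. Lean on these libraries where they do the work, as an engineer would, in place of code of your own. Each camera call takes 0.05 s, during which the arm holds its last target. There are 200 camera calls.

## Working session

There is one attempt and no reset: what is moved stays moved. The work goes in short steps, Python scripts to look and compute and a tool call to move; the robot and the scene stay as the last step left them, time stands still between calls to the robot, and variables do not carry over. Pictures are saved under pics/ and viewed, at most 10 in all, crops included, and the job is handed in when it is done.

Besides the shell and the picture viewer there is one more tool, called after "Request:" in YAML: its name, and indented under it one key for each argument. carry_out: Moves the arm, as the interface text tells. Its arguments: {"type":"object","properties":{"moves":{"type":"array","items":{"type":"object","properties":{"tx":{"type":"number","minimum":-1,"maximum":1},"ty":{"type":"number","minimum":-1,"maximum":1},"tz":{"type":"number","minimum":-1,"maximum":1},"twist":{"type":"number","minimum":-1,"maximum":1},"fingers":{"type":"number"}}}}},"required":["moves"]}

```bash
mkdir -p pics
cat > h.py <<'E'
import numpy as np, cv2
from cell import ctrl, eyes, job
def K(im):
    return im['color'].shape[0]/2/np.tan(np.radians(im['fovy'])/2)
def ray(im,u,v,fish=False):
    f=K(im); a=np.array([u-im['cx'],v-im['cy']])
    if fish:
        r=np.hypot(*a); t=r/f; d=np.array([a[0]/r*np.sin(t),-a[1]/r*np.sin(t),-np.cos(t)])
    else: d=np.array([a[0]/f,-a[1]/f,-1.])
    T=np.array(im['world_from_camera']); return T[:3,3],T[:3,:3]@d
def onz(im,u,v,z,fish=False):
    o,d=ray(im,u,v,fish); return o+d*(z-o[2])/d[2]
def proj(im,p):
    T=np.linalg.inv(np.array(im['world_from_camera'])); c=T[:3,:3]@p+T[:3,3]; f=K(im)
    return im['cx']+f*c[0]/-c[2], im['cy']-f*c[1]/-c[2]
E
python3 - <<'E'
from h import *
a=eyes.get_image('scene');b=eyes.get_image('top')
for n,i in(('scene',a),('top',b)):
    cv2.imwrite(f'pics/{n}0.png',i['color']); print(n,i['fovy'],i['cx'],i['cy'],np.round(i['world_from_camera'],3).tolist(),[k for k in i])
print(ctrl.read_state(),ctrl.tips_ahead)
E
```

```text
scene 45.85537710655912 253.39693649119224 186.898641152385 [[0.844, 0.264, -0.468, 56.571], [-0.537, 0.395, -0.746, -552.831], [-0.012, 0.88, 0.475, 517.459], [0.0, 0.0, 0.0, 1.0]] ['color', 'fovy', 'cx', 'cy', 'world_from_camera']
top 44.51372150131331 248.08682741646757 191.2413195236125 [[-0.004, 0.989, -0.148, 330.422], [-1.0, -0.004, -0.0, 115.812], [-0.001, 0.148, 0.989, 1050.627], [0.0, 0.0, 0.0, 1.0]] ['color', 'fovy', 'cx', 'cy', 'world_from_camera']
{'clock': 0.1, 'qpos': array([ 1.09220105,  0.62926127,  0.03842955,  1.51826612, -0.02702956,
        0.99629325, -0.01999266]), 'qd': array([-0.00116443, -0.00080365,  0.0013092 , -0.00223562,  0.00047756,
        0.00043472,  0.00099888]), 'tau': array([ 3.66680149e-03, -5.64536834e+01,  1.23101044e+00, -1.93970346e+01,
        1.13306165e-02,  5.45323564e-03,  2.65804083e-06]), 'eef_pos': array([ 260.58900862, -594.88862794,  241.47638764]), 'tool_rot': array([-3.13988158e+00, -1.61463666e-05,  4.12798864e-01]), 'force': array([-0.0927361 ,  0.09981545,  0.33561832]), 'torque': array([-0.01043847,  0.00510037,  0.01470073]), 'gripper_force': 0.0, 'width': 85.27266686821767} 11.0
```

View pics/scene0.png

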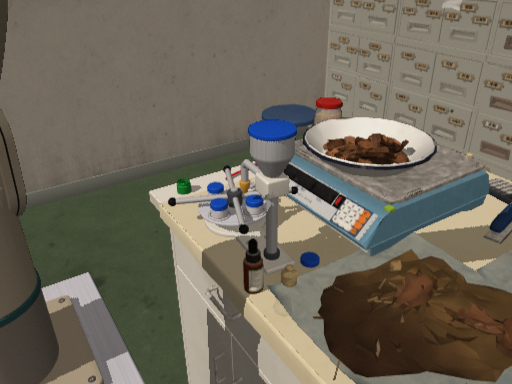

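View pics/top0.png

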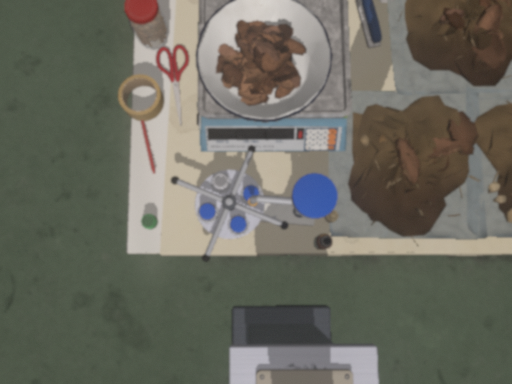

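The top view shows the hub near (229,202) and balls near (174,180), (251,149), (284,225) and (206,258). The white uncapped pot is near (221,182), with blue-capped pots at (207,211), (238,225) and (251,192). A green look-alike stands off the wheel at (150,221). The hopper is at (314,196), so the nozzle lies to image right. I'll confirm the open pot in a crop and measure.

Run:
```python
from h import *
b=eyes.get_image('top');c=b['color']
cv2.imwrite('pics/crop1.png',cv2.resize(c[130:270,140:340],None,fx=4,fy=4,interpolation=cv2.INTER_CUBIC))
h=cv2.cvtColor(c,cv2.COLOR_BGR2HSV)
dark=((h[...,2]<60)*255).astype(np.uint8)
n,l,s,ct=cv2.connectedComponentsWithStats(dark[140:270,140:340])
balls=[]
for i in range(1,n):
    if 15<s[i,4]<200:
        u,v=ct[i]+[140,140]; p=onz(b,u,v,60); print('dark',s[i,4],u.round(1),v.round(1),p.round(1)); 
bl=((h[...,0]>100)&(h[...,0]<130)&(h[...,1]>150)).astype(np.uint8)
n,l,s,ct=cv2.connectedComponentsWithStats(bl)
for i in range(1,n):
    if s[i,4]>30: u,v=ct[i]; print('blue',s[i,4],u.round(1),v.round(1),onz(b,u,v,70).round(1),onz(b,u,v,262).round(1))
print('table edge',onz(b,230,252,0))
```

```text
dark 19 284.2 225.1 [406.2  40.1  60. ]
dark 34 326.3 240.5 [373.4 -47.8  60. ]
dark 20 205.2 258.0 [338.  206.5  60. ]
blue 1382 314.5 195.5 [467.5 -24.   70. ] [440.6   3.4 262. ]
blue 90 238.2 223.8 [408.4 137.2  70. ] [393.1 133.  262. ]
table edge [351.39805297 156.88991526   0.        ]
```

View pics/crop1.png

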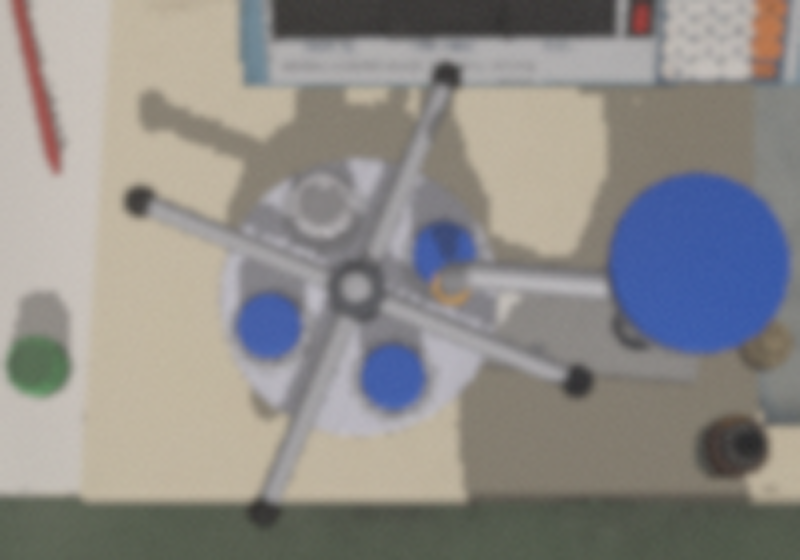

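The crop confirms the open pot at crop (322,203): white, with an open mouth and sitting in a nest. The green pot at crop (38,365) stands on the table, so it isn't the one meant.

Run:
```python
from h import *
b=eyes.get_image('top')
cr=lambda u,v:(140+u/4-.375,130+v/4-.375)
B=np.array([onz(b,*cr(u,v),60) for u,v in((446,76),(138,200),(264,512),(577,381))])
H=B.mean(0);print('hub',H.round(1))
for p in B: d=p-H;print(p.round(1),np.hypot(*d[:2]).round(1),np.degrees(np.arctan2(d[1],d[0])).round(1))
ang=lambda p:(np.round(p[:2],1),np.hypot(*(p-H)[:2]).round(1),np.degrees(np.arctan2(*(p-H)[[1,0]])).round(1))
print('pot',ang(onz(b,*cr(322,203),70)))
print('nozzle?',ang(onz(b,*cr(450,284),95)))
print('hopper',ang(onz(b,*cr(700,262),262)))
print('pipe',ang(onz(b,*cr(600,286),160)),ang(onz(b,*cr(480,276),160)))
print('balance front low',onz(b,*cr(445,84),0).round(),onz(b,*cr(445,84),80).round(),'edge',onz(b,*cr(264,500),0).round())
print('weight',onz(b,*cr(766,342),30).round(),'dropper',onz(b,*cr(748,443),100).round(),'green',onz(b,*cr(38,365),28).round())
```

```text
hub [455.5 157.5  60. ]
[572.  109.2  60. ] 126.1 -22.5
[504.6 274.6  60. ] 126.9 67.2
[338.7 205.5  60. ] 126.2 157.7
[406.6  40.8  60. ] 126.5 -112.7
pot (array([500.8, 175.4]), np.float64(48.7), np.float64(21.5))
nozzle? (array([454. , 107.9]), np.float64(49.6), np.float64(-91.7))
hopper (array([441.3,   3.2]), np.float64(155.0), np.float64(-95.2))
pipe (array([444.3,  36.7]), np.float64(121.3), np.float64(-95.3)) (array([449.4,  94.1]), np.float64(63.7), np.float64(-95.5))
balance front low [582. 109.   0.] [563. 110.  80.] edge [346. 211.   0.]
weight [430. -65.  30.] dropper [372. -42. 100.] green [419. 333.  28.]
```

Hub is at (455.5,157.5), the stand axis at about -95.3° and the open nest at about +22.4°. So I need about -118° (clockwise), pushed on the far left side where nothing is in the way. First I'll raise and twist the tool with the fingers shut.

Request:
carry_out:
  moves:
    - {"tz": -0.075,"twist": -0.05,"fingers": 0}
    - {"tz": -0.075,"twist": -0.05,"fingers": 0}
    - {"tz": -0.075,"twist": -0.05,"fingers": 0}
    - {"tz": -0.075,"twist": -0.05,"fingers": 0}
    - {"tx": 0.13,"ty": 0.02,"fingers": 0}
    - {"tx": 0.13,"ty": 0.02,"fingers": 0}
    - {"tx": 0.13,"ty": 0.02,"fingers": 0}
    - {"tx": 0.13,"ty": 0.02,"fingers": 0}
    - {"tx": 0.13,"ty": 0.02,"fingers": 0}
    - {"tx": 0.13,"ty": 0.02,"fingers": 0}
    - {"tx": 0.13,"ty": 0.02,"fingers": 0}
    - {"tx": 0.13,"ty": 0.02,"fingers": 0}

```text
validation failed for argument at $.mo...
```

Request:
carry_out:
  moves:
    - {"tx": 0.0,"ty": 0.0,"tz": -0.075,"twist": -0.05,"fingers": 0.0}
    - {"tx": 0.0,"ty": 0.0,"tz": -0.075,"twist": -0.05,"fingers": 0.0}
    - {"tx": 0.0,"ty": 0.0,"tz": -0.075,"twist": -0.05,"fingers": 0.0}
    - {"tx": 0.0,"ty": 0.0,"tz": -0.075,"twist": -0.05,"fingers": 0.0}

```text
clock: 0.7
eef_pos: [260.7, -595.2, 332.8]
tool_rot: [-3.141, -0.0, 1.046]
force: [0.2, -0.2, -0.6]
width: 12.1
gripper_force: 0.0
```

The tool needs every key given in each row. Continuing the transit.

Request:
carry_out:
  moves:
    - {"tx": 0.13,"ty": 0.02,"tz": 0,"twist": 0,"fingers": 0}
    - {"tx": 0.13,"ty": 0.02,"tz": 0,"twist": 0,"fingers": 0}
    - {"tx": 0.13,"ty": 0.02,"tz": 0,"twist": 0,"fingers": 0}
    - {"tx": 0.13,"ty": 0.02,"tz": 0,"twist": 0,"fingers": 0}
    - {"tx": 0.13,"ty": 0.02,"tz": 0,"twist": 0,"fingers": 0}
    - {"tx": 0.13,"ty": 0.02,"tz": 0,"twist": 0,"fingers": 0}
    - {"tx": 0.13,"ty": 0.02,"tz": 0,"twist": 0,"fingers": 0}
    - {"tx": 0.13,"ty": 0.02,"tz": 0,"twist": 0,"fingers": 0}

```text
clock: 1.7
eef_pos: [460.4, -349.3, 332.2]
tool_rot: [-3.141, 0.0, 1.041]
force: [-0.3, -0.2, 0.1]
width: -0.2
gripper_force: 0.0
```

Request:
carry_out:
  moves:
    - {"tx": 0.145,"ty": -0.083,"tz": 0,"twist": 0,"fingers": 0}
    - {"tx": 0.145,"ty": -0.083,"tz": 0,"twist": 0,"fingers": 0}
    - {"tx": 0.145,"ty": -0.083,"tz": 0,"twist": 0,"fingers": 0}
    - {"tx": 0.145,"ty": -0.083,"tz": 0,"twist": 0,"fingers": 0}
    - {"tx": 0.145,"ty": -0.083,"tz": 0,"twist": 0,"fingers": 0}
    - {"tx": 0.145,"ty": -0.083,"tz": 0,"twist": 0,"fingers": 0}
    - {"tx": 0.145,"ty": -0.083,"tz": 0,"twist": 0,"fingers": 0}
    - {"tx": 0.145,"ty": -0.083,"tz": 0,"twist": 0,"fingers": 0}
    - {"tx": 0.145,"ty": -0.083,"tz": 0,"twist": 0,"fingers": 0}
    - {"tx": 0.145,"ty": -0.083,"tz": 0,"twist": 0,"fingers": 0}
    - {"tx": 0.145,"ty": -0.083,"tz": 0,"twist": 0,"fingers": 0}
    - {"tx": 0.145,"ty": -0.083,"tz": 0,"twist": 0,"fingers": 0}

```text
clock: 3.2
eef_pos: [465.7, 252.4, 332.3]
tool_rot: [3.141, 0.0, 1.041]
force: [1.2, -0.4, -0.6]
width: 0.2
gripper_force: 0.0
```

Run:
```python
from h import *
s=ctrl.read_state();print(s['eef_pos'],s['tool_rot'],s['qpos'])
i=eyes.get_image('wrist');cv2.imwrite('pics/w1.png',i['color'])
H=np.array([455.5,157.5,60]);T=np.linalg.inv(np.array(i['world_from_camera']));f=K(i)
print(np.round(i['world_from_camera'],2).tolist())
def pf(p):
    c=T[:3,:3]@p+T[:3,3];c=c*[1,-1,-1];t=np.arctan2(np.hypot(c[0],c[1]),c[2]);k=f*t/np.hypot(c[0],c[1]);return (i['cx']+k*c[0]).round(),(i['cy']+k*c[1]).round()
print('hub',pf(H))
for a in(-22.6,67.3,157.4,-112.6):print(a,pf(H+126*np.array([np.cos(np.radians(a)),np.sin(np.radians(a)),0])))
```

```text
[465.65964904 252.39208751 332.30779374] [3.14126825e+00 1.03985649e-04 1.04067002e+00] [-0.26658196  0.38048597 -0.40134     1.71950212  0.16607338  1.07508847
 -1.25160767]
[[0.86, 0.48, 0.16, 508.46], [-0.51, 0.82, 0.28, 323.85], [-0.0, -0.32, 0.95, 463.12], [0.0, 0.0, 0.0, 1.0]]
hub (np.float64(284.0), np.float64(216.0))
-22.6 (np.float64(366.0), np.float64(205.0))
67.3 (np.float64(274.0), np.float64(130.0))
157.4 (np.float64(201.0), np.float64(226.0))
-112.6 (np.float64(291.0), np.float64(285.0))
```

View pics/w1.png

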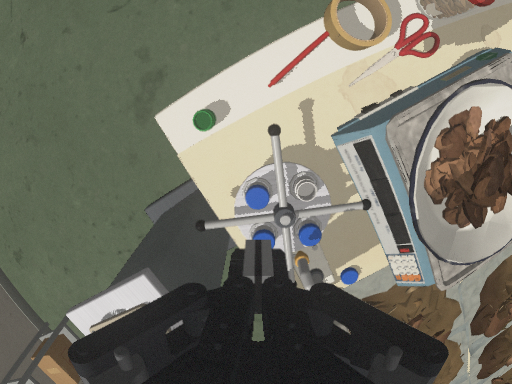

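The wrist view agrees with the model to about 1 px: hub at (284,216) and spoke A's ball at (274,130). The open pot is at (305,187). Descending behind spoke A.

Request:
carry_out:
  moves:
    - {"tx": 0,"ty": -0.033,"tz": 0.1,"twist": 0,"fingers": 0}
    - {"tx": 0,"ty": 0,"tz": 0.15,"twist": 0,"fingers": 0}
    - {"tx": 0,"ty": 0,"tz": 0.15,"twist": 0,"fingers": 0}
    - {"tx": 0,"ty": 0,"tz": 0.15,"twist": 0,"fingers": 0}
    - {"tx": 0,"ty": 0,"tz": 0.15,"twist": 0,"fingers": 0}
    - {"tx": 0,"ty": 0,"tz": 0.12,"twist": 0,"fingers": 0}
    - {"tx": 0,"ty": 0,"tz": 0.07,"twist": 0,"fingers": 0}
    - {"tx": 0,"ty": 0,"tz": 0.03,"twist": 0,"fingers": 0}

```text
clock: 4.25
eef_pos: [456.7, 255.5, 55.1]
tool_rot: [-3.141, 0.002, 1.041]
force: [1.0, 0.6, 0.4]
width: -0.1
gripper_force: 0.0
```

```bash
cat > plan.py <<'E'
import sys
from h import *
# print tool-axis rows for an arc about hub to angle a1 at radius r, n rows
def plan(a1,r,n):
    s=ctrl.read_state();p=s['eef_pos'];y=s['tool_rot'][2];H=np.array([455.5,157.5])
    a0=np.degrees(np.arctan2(p[1]-H[1],p[0]-H[0]));r0=np.hypot(*(p[:2]-H));q=p[:2]
    print(p.round(1),s['force'].round(1),'ang',a0.round(1),'r',r0.round(1))
    for k in range(1,n+1):
        a=np.radians(a0+(a1-a0)*k/n);rr=r0+(r-r0)*k/n
        t=H+rr*np.array([np.cos(a),np.sin(a)]);d=t-q;q=t
        print(round((d[0]*np.cos(y)+d[1]*np.sin(y))/300,3),round((d[0]*np.sin(y)-d[1]*np.cos(y))/300,3))
if __name__=='__main__': plan(float(sys.argv[1]),float(sys.argv[2]),int(sys.argv[3]))
E
python3 plan.py 38 97 12
```

```text
[456.7 255.5  55.1] [1.  0.6 0.4] ang 89.3 r 98.0
0.011 0.022
0.009 0.022
0.008 0.023
0.006 0.024
0.004 0.024
0.002 0.024
0.001 0.024
-0.001 0.024
-0.003 0.024
-0.005 0.024
-0.007 0.023
-0.008 0.023
```

Request:
carry_out:
  moves:
    - {"tx": 0.011,"ty": 0.022,"tz": 0,"twist": 0,"fingers": 0}
    - {"tx": 0.009,"ty": 0.022,"tz": 0,"twist": 0,"fingers": 0}
    - {"tx": 0.008,"ty": 0.023,"tz": 0,"twist": 0,"fingers": 0}
    - {"tx": 0.006,"ty": 0.024,"tz": 0,"twist": 0,"fingers": 0}
    - {"tx": 0.004,"ty": 0.024,"tz": 0,"twist": 0,"fingers": 0}
    - {"tx": 0.002,"ty": 0.024,"tz": 0,"twist": 0,"fingers": 0}
    - {"tx": 0.001,"ty": 0.024,"tz": 0,"twist": 0,"fingers": 0}
    - {"tx": -0.001,"ty": 0.024,"tz": 0,"twist": 0,"fingers": 0}
    - {"tx": -0.003,"ty": 0.024,"tz": 0,"twist": 0,"fingers": 0}
    - {"tx": -0.005,"ty": 0.024,"tz": 0,"twist": 0,"fingers": 0}
    - {"tx": -0.007,"ty": 0.023,"tz": 0,"twist": 0,"fingers": 0}
    - {"tx": -0.004,"ty": 0.012,"tz": 0,"twist": 0,"fingers": 0}

```text
clock: 5.75
eef_pos: [530.9, 220.0, 56.4]
tool_rot: [3.141, -0.0, 1.04]
force: [-2.1, 0.8, 0.4]
width: 0.2
gripper_force: 0.8
```

Run:
```python
from h import *
s=ctrl.read_state();print(s['eef_pos'],s['force'])
b=eyes.get_image('top');w=eyes.get_image('wrist')
o=np.vstack([cv2.resize(b['color'][130:270,130:330],(420,294)),cv2.resize(w['color'][60:320,60:432],(420,294))])
cv2.imwrite('pics/s1.png',o)
```

```text
[530.94565053 220.04359804  56.38657942] [-2.10335119  0.84217456  0.35972836]
```

View pics/s1.png

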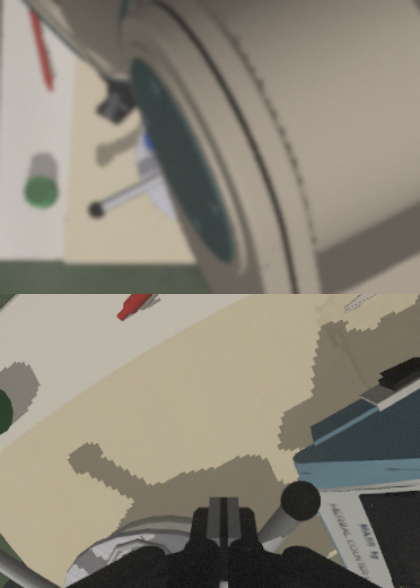

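The push worked: spoke B's ball sits at top px about (176,230), i.e. about 117°, so spoke A is at about 27°. Next I'll back off, lift, and go behind spoke B.

Request:
carry_out:
  moves:
    - {"tx": 0,"ty": -0.03,"tz": 0,"twist": 0,"fingers": 0}
    - {"tx": 0,"ty": 0,"tz": -0.12,"twist": 0,"fingers": 0}
    - {"tx": 0,"ty": 0,"tz": -0.12,"twist": 0,"fingers": 0}
    - {"tx": -0.058,"ty": -0.099,"tz": 0,"twist": 0,"fingers": 0}
    - {"tx": -0.058,"ty": -0.099,"tz": 0,"twist": 0,"fingers": 0}
    - {"tx": -0.058,"ty": -0.099,"tz": 0,"twist": 0,"fingers": 0}
    - {"tx": -0.058,"ty": -0.099,"tz": 0,"twist": 0,"fingers": 0}
    - {"tx": 0,"ty": 0,"tz": 0,"twist": 0,"fingers": 0}

```text
clock: 6.85
eef_pos: [381.9, 225.2, 128.6]
tool_rot: [-3.141, 0.002, 1.045]
force: [-0.1, -0.3, -1.1]
width: -0.4
gripper_force: 0.0
```

```bash
python3 - <<'E'
from h import *
s=ctrl.read_state();print(s['eef_pos'],s['force'],s['tool_rot'])
w=eyes.get_image('wrist')
cv2.imwrite('pics/s2.png',w['color'])
E
python3 plan.py 55 97 20
```

```text
[381.92835869 225.20353719 128.63637668] [-0.13353696 -0.30003194 -1.09711203] [-3.14091766e+00  1.56750564e-03  1.04512594e+00]
[384.1 225.7 128.8] [0.5 1.8 0.6] ang 136.3 r 98.7
0.022 0.007
0.022 0.008
0.021 0.01
0.02 0.011
0.02 0.012
0.019 0.014
0.018 0.015
0.017 0.016
0.015 0.017
0.014 0.018
0.013 0.019
0.011 0.02
0.01 0.021
0.008 0.022
0.007 0.022
0.005 0.022
0.003 0.023
0.002 0.023
0.0 0.023
-0.001 0.023
```

View pics/s2.png

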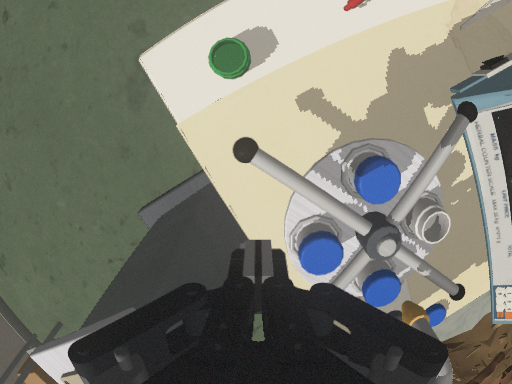

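Spoke B's ball is at (246,150) and the open pot at (433,224), and the fingers are clear behind the spoke. Descending and pushing.

Request:
carry_out:
  moves:
    - {"tx": 0,"ty": 0,"tz": 0.1,"twist": 0,"fingers": 0}
    - {"tx": 0,"ty": 0,"tz": 0.1,"twist": 0,"fingers": 0}
    - {"tx": 0,"ty": 0,"tz": 0.04,"twist": 0,"fingers": 0}
    - {"tx": 0.011,"ty": 0.004,"tz": 0,"twist": 0,"fingers": 0}
    - {"tx": 0.022,"ty": 0.007,"tz": 0,"twist": 0,"fingers": 0}
    - {"tx": 0.022,"ty": 0.009,"tz": 0,"twist": 0,"fingers": 0}
    - {"tx": 0.021,"ty": 0.01,"tz": 0,"twist": 0,"fingers": 0}
    - {"tx": 0.02,"ty": 0.011,"tz": 0,"twist": 0,"fingers": 0}
    - {"tx": 0.02,"ty": 0.012,"tz": 0,"twist": 0,"fingers": 0}
    - {"tx": 0.019,"ty": 0.014,"tz": 0,"twist": 0,"fingers": 0}
    - {"tx": 0.018,"ty": 0.015,"tz": 0,"twist": 0,"fingers": 0}
    - {"tx": 0.016,"ty": 0.015,"tz": 0,"twist": 0,"fingers": 0}

```text
clock: 8.4
eef_pos: [436.0, 254.3, 56.3]
tool_rot: [-3.141, -0.0, 1.041]
force: [-1.6, -1.9, 0.1]
width: 0.0
gripper_force: 1.0
```

```bash
python3 plan.py 60 97 11
```

```text
[436.  254.3  56.3] [-1.6 -1.9  0.1] ang 101.4 r 98.8
0.013 0.017
0.012 0.018
0.011 0.018
0.01 0.019
0.009 0.02
0.007 0.02
0.006 0.021
0.004 0.021
0.003 0.021
0.002 0.021
0.0 0.021
```

Request:
carry_out:
  moves:
    - {"tx": 0.013,"ty": 0.017,"tz": 0,"twist": 0,"fingers": 0}
    - {"tx": 0.012,"ty": 0.018,"tz": 0,"twist": 0,"fingers": 0}
    - {"tx": 0.011,"ty": 0.018,"tz": 0,"twist": 0,"fingers": 0}
    - {"tx": 0.01,"ty": 0.019,"tz": 0,"twist": 0,"fingers": 0}
    - {"tx": 0.009,"ty": 0.02,"tz": 0,"twist": 0,"fingers": 0}
    - {"tx": 0.007,"ty": 0.02,"tz": 0,"twist": 0,"fingers": 0}
    - {"tx": 0.006,"ty": 0.021,"tz": 0,"twist": 0,"fingers": 0}
    - {"tx": 0.004,"ty": 0.021,"tz": 0,"twist": 0,"fingers": 0}
    - {"tx": 0.003,"ty": 0.021,"tz": 0,"twist": 0,"fingers": 0}
    - {"tx": 0.002,"ty": 0.018,"tz": 0,"twist": 0,"fingers": 0}
    - {"tx": 0,"ty": 0.01,"tz": 0,"twist": 0,"fingers": 0}
    - {"tx": 0,"ty": 0,"tz": 0,"twist": 0,"fingers": 0}

```text
clock: 9.9
eef_pos: [500.6, 243.3, 56.4]
tool_rot: [3.141, -0.001, 1.041]
force: [-0.5, 0.6, -0.1]
width: 0.1
gripper_force: 0.1
```

Run:
```python
from h import *
s=ctrl.read_state();p=s['eef_pos'];print(p,s['force'],np.degrees(np.arctan2(p[1]-157.5,p[0]-455.5)))
a=eyes.get_image('scene');b=eyes.get_image('top');w=eyes.get_image('wrist')
o=np.vstack([np.hstack([cv2.resize(b['color'][130:270,130:330],(400,280)),cv2.resize(w['color'][60:320,60:432],(400,280))]),cv2.resize(a['color'][150:270,140:340],(800,320),interpolation=cv2.INTER_CUBIC)[:,:]])
cv2.imwrite('pics/s3.png',o)
```

```text
[500.56103436 243.28845081  56.42086965] [-0.47540707  0.58664009 -0.10980623] 62.28895883970746
```

View pics/s3.png

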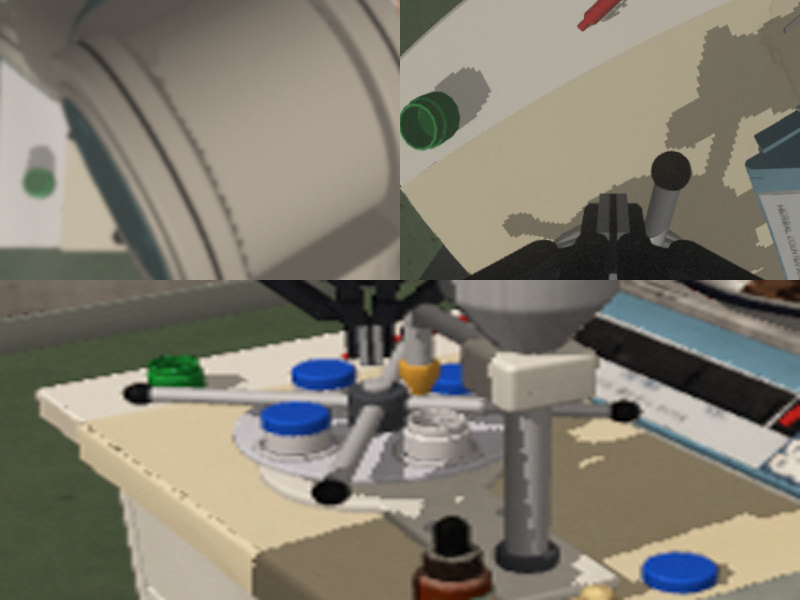

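The scene crop shows the open pot at crop (437,430), near the nozzle (418,390). Balls are visible at crop (140,393), (330,491) and (625,411). Next I'll get the wheel angle from the balls.

```bash
cat > meas.py <<'E'
from h import *
def sc(a,pts):
    H=np.array([455.5,157.5,60.])
    for n,u,v,z in pts:
        p=onz(a,140+(u+.5)/4-.5,150+(v-280+.5)*120/320-.5,z);d=p-H
        print(n,p.round(1),'r',np.hypot(*d[:2]).round(1),'ang',np.degrees(np.arctan2(d[1],d[0])).round(1))
E
python3 - <<'E'
from meas import *
a=eyes.get_image('scene')
sc(a,[('b1',140,393,60),('b2',330,491,60),('b3',625,411,60),('pot mouth',437,417,68),('noz',418,394,92)])
H=np.array([455.5,157.5,0])
for ang in(-95.3,):
    n=np.array([np.cos(np.radians(ang)),np.sin(np.radians(ang)),0])
    for p in(H+50*n+[0,0,92],H+50*n+[0,0,68],H+155*n+[0,0,100],H+[0,0,60]):
        u,v=proj(a,p);print('pred',round((u-140)*4),round(280+(v-150)*8/3))
E
python3 plan.py 50 97 12
```

```text
b1 [358.3 238.2  60. ] r 126.4 ang 140.3
b2 [374.   62.2  60. ] r 125.4 ang -130.6
b3 [551.4  75.3  60. ] r 126.2 ang -40.6
pot mouth [460.3 108.6  68. ] r 49.1 ang -84.3
noz [448.7 106.5  92. ] r 51.4 ang -97.6
pred 419 392
pred 420 420
pred 525 449
pred 377 400
[500.4 243.6  56.6] [ 0.5 -0.1  0.9] ang 62.4 r 97.1
0.0 0.006
0.0 0.006
-0.0 0.006
-0.0 0.006
-0.0 0.006
-0.0 0.006
-0.0 0.006
-0.001 0.006
-0.001 0.006
-0.001 0.006
-0.001 0.006
-0.001 0.006
```

The nest is at about -85°, so 10° remains. Pushing slowly, a little short.

Request:
carry_out:
  moves:
    - {"tx": 0,"ty": 0.006,"tz": 0,"twist": 0,"fingers": 0}
    - {"tx": 0,"ty": 0.006,"tz": 0,"twist": 0,"fingers": 0}
    - {"tx": 0,"ty": 0.006,"tz": 0,"twist": 0,"fingers": 0}
    - {"tx": 0,"ty": 0.006,"tz": 0,"twist": 0,"fingers": 0}
    - {"tx": 0,"ty": 0.006,"tz": 0,"twist": 0,"fingers": 0}
    - {"tx": -0.001,"ty": 0.006,"tz": 0,"twist": 0,"fingers": 0}
    - {"tx": -0.001,"ty": 0.006,"tz": 0,"twist": 0,"fingers": 0}
    - {"tx": -0.001,"ty": 0.006,"tz": 0,"twist": 0,"fingers": 0}
    - {"tx": 0,"ty": 0,"tz": 0,"twist": 0,"fingers": 0}

```text
clock: 11.22
eef_pos: [512.1, 235.0, 56.3]
tool_rot: [3.141, -0.0, 1.041]
force: [-1.5, -0.6, -0.0]
width: -0.3
gripper_force: 0.4
```

```bash
cat > auto.py <<'E'
from meas import *
# black balls near the predicted positions for wheel angle w; circle r126
def balls(w):
    a=eyes.get_image('scene');c=a['color'];H=np.array([455.5,157.5,60.]);out=[]
    for k in(90,180,-90):
        t=np.radians(w+k);u,v=np.round(proj(a,H+126*np.array([np.cos(t),np.sin(t),0]))).astype(int)
        m=(c[v-9:v+10,u-9:u+10].max(2)<55).astype(np.uint8)
        n,l,s,ct=cv2.connectedComponentsWithStats(m)
        if n<2: continue
        i=1+s[1:,4].argmax();p=onz(a,*(ct[i]+[u-9,v-9]),60);d=p-H
        out.append((s[i,4],np.hypot(*d[:2]).round(1),(np.degrees(np.arctan2(d[1],d[0]))-k).round(2)))
    return a,out
E
python3 - <<'E'
from auto import *
s=ctrl.read_state();print(s['eef_pos'],s['force'])
print(balls(41.2)[1]); print(balls(41.2)[1])
E
```

```text
[512.05852686 234.97717055  56.2654453 ] [-1.50356959 -0.61783366 -0.03028358]
[(np.int32(33), np.float64(127.3), np.float64(41.96)), (np.int32(63), np.float64(126.8), np.float64(-318.93)), (np.int32(51), np.float64(126.2), np.float64(40.62))]
[(np.int32(33), np.float64(127.3), np.float64(41.96)), (np.int32(63), np.float64(126.8), np.float64(-318.93)), (np.int32(51), np.float64(126.2), np.float64(40.62))]
```

Wheel angle is about 41.2° against a target of 39.7°. I'll push 2.5 mm more, then back off and lift clear to check from above.

Request:
carry_out:
  moves:
    - {"tx": 0,"ty": 0.004,"tz": 0,"twist": 0,"fingers": 0}
    - {"tx": -0.001,"ty": 0.004,"tz": 0,"twist": 0,"fingers": 0}
    - {"tx": 0,"ty": 0,"tz": 0,"twist": 0,"fingers": 0}
    - {"tx": 0,"ty": 0,"tz": 0,"twist": 0,"fingers": 0}
    - {"tx": 0.005,"ty": -0.03,"tz": 0,"twist": 0,"fingers": 0}
    - {"tx": 0,"ty": 0,"tz": -0.12,"twist": 0,"fingers": 0}
    - {"tx": 0,"ty": 0,"tz": -0.15,"twist": 0,"fingers": 0}
    - {"tx": 0,"ty": 0,"tz": -0.15,"twist": 0,"fingers": 0}
    - {"tx": 0.05,"ty": -0.1,"tz": -0.1,"twist": 0,"fingers": 0}
    - {"tx": 0.05,"ty": -0.1,"tz": 0,"twist": 0,"fingers": 0}
    - {"tx": 0,"ty": 0,"tz": 0,"twist": 0,"fingers": 0}

```text
clock: 12.7
eef_pos: [468.1, 299.3, 213.3]
tool_rot: [-3.141, -0.003, 1.047]
force: [0.1, -0.4, -0.2]
width: 0.1
gripper_force: 0.0
```

Run:
```python
from auto import *
s=ctrl.read_state();print(s['eef_pos'],s['force'])
a,o=balls(39.7);print(o)
b=eyes.get_image('top');w=eyes.get_image('wrist')
o=np.vstack([np.hstack([cv2.resize(b['color'][130:270,130:330],(400,280)),cv2.resize(w['color'][60:320,60:432],(400,280))]),cv2.resize(a['color'][150:270,140:340],(800,320),interpolation=cv2.INTER_CUBIC)])
cv2.imwrite('pics/s4.png',o)
```

```text
[468.13233307 299.25509084 213.28292202] [ 0.07812128 -0.41872443 -0.17062355]
[(np.int32(36), np.float64(127.5), np.float64(40.84)), (np.int32(63), np.float64(127.0), np.float64(-320.11)), (np.int32(51), np.float64(125.8), np.float64(39.37))]
```

View pics/s4.png

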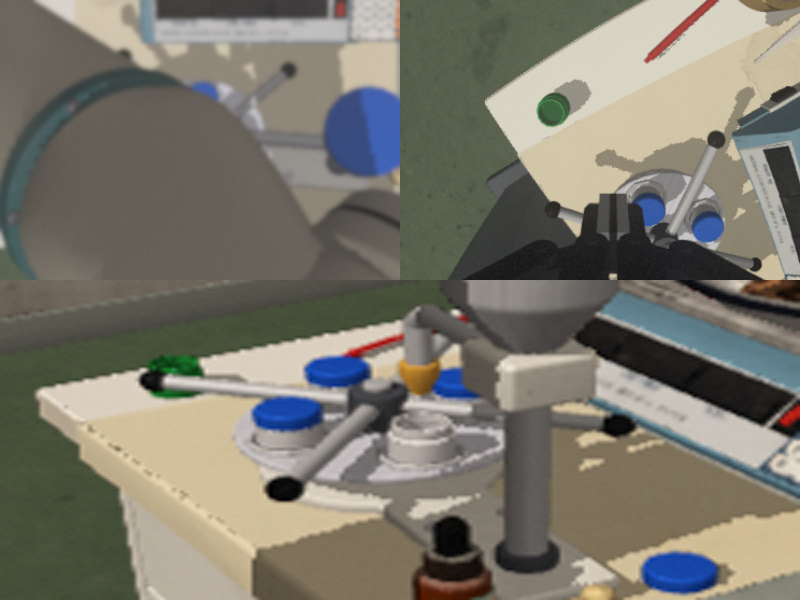

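Spokes are at about 40.0°, so the nest is at about -95.0°, and the pot mouth at crop (421,422) sits below the nozzle tip at (419,393). I'll confirm the alignment in one enlarged crop.

Run:
```python
from auto import *
a=eyes.get_image('scene')
cv2.imwrite('pics/s5.png',cv2.resize(a['color'][175:230,225:285],None,fx=10,fy=10,interpolation=cv2.INTER_CUBIC))
H=np.array([455.5,157.5,0]);n=np.array([np.cos(np.radians(-95.3)),np.sin(np.radians(-95.3)),0])
for z in(92,68):
    u,v=proj(a,H+50*n+[0,0,z]);print(z,round((u-225+.5)*10),round((v-175+.5)*10))
for da in(-3,3):
    t=np.radians(-95.3+da);u,v=proj(a,H+50*np.array([np.cos(t),np.sin(t),0])+[0,0,68]);print(da,round((u-225+.5)*10),round((v-175+.5)*10))
```

```text
92 203 174
68 205 281
-3 193 284
3 217 278
```

View pics/s5.png

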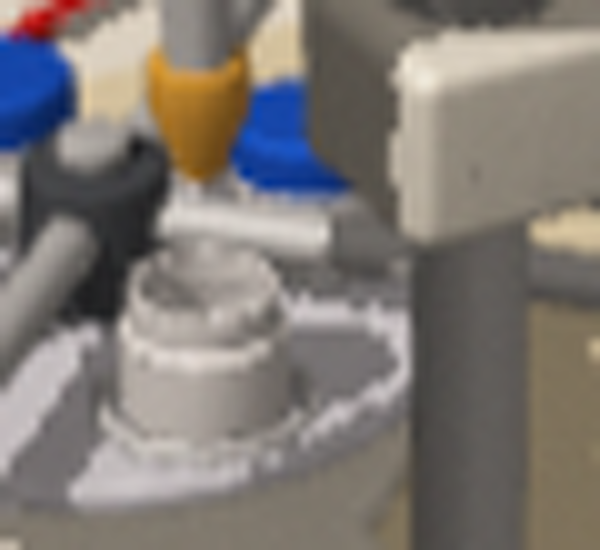

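The crop shows the nozzle tip at (199,180) and the mouth centre at about (206,283). The expected position directly below is (201,281), so the offset is about 1 mm, within measurement noise. The wheel is at rest and the arm is clear, so I'm handing in.

```bash
python3 -c "
from cell import job
print(job.finish_job())"
```

```text
the job is handed in; nothing more can be done
None
```

I turned the wheel about 117° clockwise by pushing on two spokes; the open pot now stands at rest under the nozzle, within about 1 mm by camera, the arm is clear, and the job is handed in at about 13 s (no verdict was returned).

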